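# Gauge the middle groove of the press mould

## Task

Slide the plaster mould along by its wooden grip until the mark of its middle groove stands under the fixed pointer. Then push the narrow gauge, lying flat and tip first, through the window in the metal fence into that groove until the black line across its blade is level with the front face of the fence, and leave it lying there. Leave the wide gauge, the glass cup and the glaze pot where they are.

Things in the scene. Friction and masses are not known exactly. Their poses are not given: they have to be found in the camera images.
- fixture: Fixed. Origin on the table below the middle of the fence's front face; x away from the robot through the window, y along the fence, z up. Wooden apron x = -105 to 0 mm, 130 mm wide, top at z = 10. Dark steel fence x = 0 to 14, 170 mm wide, 48 mm high; its brass pointer reaches z = 51. Behind it a dark wooden bed 260 mm wide, to x = 135, on which the mould slides along y.
- window (a point): Middle of the lower edge of the fence's window, in the front face, 10 mm above the table (level with the apron); axes as the fixture's. The window is 35 mm wide (y) and 14 mm high and goes straight through the fence. The pointer stands over its centre line.
- mould (a joint): Slide of the plaster mould along the fixture's y, m, -0.048 to 0.048; stays where it is left. 0: middle groove's mark under the pointer and that groove in line with the window; grows towards the fixture's +y. The mould is 162 mm long (y), x = 18 to 124 mm of the fixture, top 36 mm above the table.
- mould_groove (a point): Middle of the mouth of the mould's middle groove, on its floor, 9.5 mm above the table, at x = 18 mm of the fixture; axes as the fixture's. Three grooves run along x, 38 mm wide, 50 mm apart centre to centre; mouths 17 mm high under a lintel; closed at x = 84 mm of the fixture. A dark mark on the lintel shows each groove's middle.
- mould_grip (a point): Point to hold the mould's upright wooden grip, 63 mm above the table, at x = 104 mm of the fixture, mid-length of the mould. The grip is 38 mm long (fixture x), 14 mm thick (fixture y), top 78 mm above the table, on a 3 mm steel foot plate (40 x 34 mm) on the mould's top (36 mm). Pinch it across its thickness from above.
- narrow_gauge: Narrow gauge, loose, about 0.14 kg: flat steel blade 152 x 30 x 6 mm lying flat, with an upright wooden grip 44 mm long (x), 14 mm thick (y), top 50 mm above the blade's underside. Origin on the underside below the grip's centre; x along the blade to its tip, z up. The blade reaches from x = -27 to 125 mm.
- narrow_gauge_line (a point): Middle of the black line across the narrow gauge's blade, on the underside level: 55 mm ahead of the origin along x, 70 mm behind the tip.
- narrow_gauge_tip (a point): Middle of the narrow gauge's blade tip, on the underside level, 125 mm ahead of the origin.
- wide_gauge: Wide gauge, loose: like the narrow one but with a blade 48 mm wide, too wide for the window. Not needed; origin and axes as for the narrow gauge.
- cup: Glass cup with a handle, 92 x 114 x 56 mm, standing on the table; origin at the centre of its underside.
- pot: White glaze pot with a lid, 60 mm in diameter, 86 mm high, standing on the table; origin at the centre of its underside.
Things that resemble listed ones, but are neither listed nor needed, are in the scene too. What is shaped like the narrow_gauge but orange is not meant.

How it is judged:
By the outcome, as a careful person would: the job done as asked, in the order asked, and still so for the second after the job is handed in, with the robot touching nothing.
It also fails if it takes over 64 s, if anything falls off the work surface, if the arm or the gripper's body presses on something with over 40 N, if the wrist force passes 120 N, or if a joint passes its speed limit or range.

## Robot

A 6-joint arm with a two-finger parallel gripper is mounted at the origin on the work surface; the furniture and walls round the work are solid. World frame = base frame: x ahead of the robot, y to its left, z up, the work surface at z = 0. Lengths are in mm, angles in rad, forces in N, time in s.
With the tool pointing down it reaches from about 325 to 850 mm from the base axis. Payload 15.5 kg.
Tool frame: the origin (TCP) lies at the very end of the fingers, on their centre line; the grasp point (between the pads) lies 19 mm behind it (env.grip_point_offset is the distance from the TCP to the grasp point, in mm); y points along the fingers, z is the direction in which the jaws open and shut, and the axes are right-handed (so a half turn about y gives the same grasp; the last joint's range is limited). The gripper opens to 91 mm and grips with 3 to 60 N. Pads are 32 mm wide; open, the fingers measure 118 mm over their backs; the gripper's body (76 mm by 178 mm) begins 60 mm behind the grasp point.
Start: joints at [-1.315, 0.494, 1.345, -0, 1.302, -0.096], TCP at [215.369, -586.722, 213.915] pointing down, gripper open.
Joint ranges: [-2.91, 2.91], [-0.82, 2.16], [0.22, 2.67], [-1.22, 4.37], [0.12, 2.79], [-3.08, 3.08]. Speed limits (rad/s): [1.89, 1.89, 2.57, 3.01, 3.01, 3.01].

## Interface

Orientations are given as a 3x3 rotation matrix whose columns are the frame's x, y, z axes.
In Python, from bench import sensors, eyes, ticket, env gives the robot as it stands. The module is installed in compiled form; this text tells all that it offers.
- The arm moves only by the tool apply_moves, never from a script. Its argument "increments" is a list of rows, each a list of 7 numbers: the shift along the tool's x, y, z in units of 25 mm (1.0 is 25 mm), then the turn, a rotation vector about the tool's x, y, z in units of 8 degrees (1.0 is 8 degrees), then the closure in counts, from 0 (fully open) to 255 (shut). A call has exactly 5 rows; each row shifts and turns the commanded pose from where the row before left it, along the tool's axes as they then stand; what a row does not reach is not made up. A row lasts 1/8 s, in which the tool goes at most 62.5 mm and 10.7 degrees, less where a joint would pass 70% of its speed; a pose out of reach is approached as far as the arm can. A call is refused whole if a number of a shift passes 1 or a number of a turn 1, either way. A call with a gripper value outside its range is refused whole. The fingers move at their own pace and stop on an object; the grip force is fixed at half the most. Time passes only in rows, so rows that do not move let the fingers close, or fill a call up. It gives the time, the measured TCP pose, the force and the opening at its end, in the units of the state.
- sensors.get_state(): the state, without advancing time (a new reading comes with each control period).
- eyes.read_camera(name): name is "side" or "top"; returns (picture, depth): 384x512x3 uint8, red, green, blue; 384x512 float32, mm along the optical axis (not along the pixel's ray), 0 where there is no reading.
- eyes.camera_info(name): a dict with "fx", "fy", "cx", "cy" (pixels), "dist" ([k1, k2, p1, p2, k3] as OpenCV has them; the pictures are not rectified), "rvec" (rotation vector, rad) and "tvec" (3), from world to camera coordinates, as OpenCV has them. Camera axes: x right, y down, z forward; pixel columns grow to the right and rows downward; lengths in mm; the calibration is good to about 2 mm. A picture is of the moment at which its call begins. camera_info takes no time and is no camera call.
- ticket.finish_job(): hands the job in, once; it reports no verdict.
Trained networks look in the newest picture that a camera, given by its name, has taken for a name from the list of things; names that differ only in an ending like _2 or _b are one class to them, and where a whole thing is asked for, a point or a joint stands for the part that bears it (a point fixed in the world has none). Each returns a list of dicts, best first, with "confidence" (0 to 1); they miss things now and then, are a little off and sometimes report something else, mostly with a low value. They report only what shows in the picture. A call takes as long as a camera call. They do not tell look-alikes from the thing itself.
- eyes.search_frame(label, camera): "extent" ([centre column, centre row, width, height] as shares, 0 to 1, of the picture: columns of its width, rows of its height, round what is visible of it).
- eyes.regions_of(label, camera): "mask" (384x512 bool, what is visible of it) and "extent" ([centre column, centre row, width, height] as shares, 0 to 1, of the picture: columns of its width, rows of its height, round what is visible of it).
- eyes.spot_point(label, camera): "location" ([row, column] as shares, 0 to 1, of the picture: columns of its width, rows of its height: a listed point, or the origin of a listed thing).
The state is a dict: "time": time; "joint_pos": joint angles; "joint_vel": joint speeds; "effort": joint torques, N m; "tcp_pos": TCP position; "ee_rot": TCP orientation; "ft_force": force on the tool from outside, world axes, zero at the start; "ft_torque": the same for the moment, N m; "width": finger opening in mm.
Only numpy, scipy, OpenCV 4.12 (cv2) and the standard library are available. Lean on these libraries where they do the work, as an engineer would, in place of code of your own. Each camera call takes 0.05 s, during which the arm holds its last target. There are 200 camera calls.

## Working session

There is one attempt and no reset: what is moved stays moved. The work goes in short steps, Python scripts to look and compute and a tool call to move; the robot and the scene stay as the last step left them, time stands still between calls to the robot, and variables do not carry over. Pictures are saved under pics/ and viewed, about 8 in all and at most 12, crops included, and the job is handed in when it is done.

Besides the shell and the picture viewer there is one more tool, called after "Emit:" as name(argument=value, ...), one argument or row to a line, values as JSON. apply_moves: Moves the arm, as the interface text tells. Its arguments: {"type":"object","properties":{"increments":{"type":"array"}},"required":["increments"]}

```bash
mkdir -p pics
cat > h.py <<'E'
import numpy as np, cv2
from bench import sensors, eyes, ticket, env
def info(c):
    i=eyes.camera_info(c); K=np.array([[i['fx'],0,i['cx']],[0,i['fy'],i['cy']],[0,0,1.]])
    R=cv2.Rodrigues(np.array(i['rvec'],float))[0]; return K,np.array(i['dist'],float),R,np.array(i['tvec'],float).ravel()
def ray(c,u,v):
    K,d,R,t=info(c); n=cv2.undistortPoints(np.array([[[u,v]]],float),K,d)[0,0]
    return -R.T@t, R.T@np.array([n[0],n[1],1.])
def at_z(c,u,v,z):
    o,r=ray(c,u,v); return o+r*(z-o[2])/r[2]
def at_d(c,u,v,dep):
    o,r=ray(c,u,v); return o+r*dep
def proj(c,P):
    K,d,R,t=info(c); return cv2.projectPoints(np.atleast_2d(np.array(P,float)),cv2.Rodrigues(R)[0],t,K,d)[0][:,0]
def save(img,name): cv2.imwrite('pics/'+name,cv2.cvtColor(img,cv2.COLOR_RGB2BGR))
E
python3 - <<'E'
from h import *
ims={}
for c in('top','side'):
    p,d=eyes.read_camera(c); ims[c]=p; np.savez(''+c,p=p,d=d); save(p,c+'1.png')
    K,_,R,t=info(c); print(c,K[0,0],'pos',(-R.T@t).round(),'fwd',R[2].round(2),'right',R[0].round(2))
    for l in('fixture','window','mould','mould_groove','mould_grip','narrow_gauge','narrow_gauge_line','narrow_gauge_tip','wide_gauge','cup','pot'):
        r=eyes.spot_point(l,c)
        print(l,[(round(x['confidence'],2),round(x['location'][1]*512),round(x['location'][0]*384)) for x in r[:4]])
s=sensors.get_state(); print(s['time'],s['ee_rot'],s['width'],env.grip_point_offset)
E
```

```text
top 391.3180351711201 pos [ 421.   -7. 1015.] fwd [ 0.07  0.   -1.  ] right [-0.02 -1.   -0.  ]
fixture [(0.58, 248, 167)]
window [(0.86, 252, 166)]Traceback (most recent call last):
  File "<stdin>", line 7, in <module>
ValueError: it knows: cup, fixture, mould_grip, mould_groove, narrow_gauge, narrow_gauge_line, narrow_gauge_tip, pot, wide_gauge, window
```

View pics/top1.png

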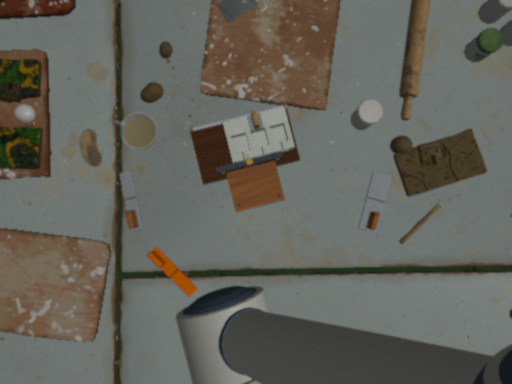

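The top view shows the fixture at about (245,160), with the mould shifted towards image right. A gauge lies at (131,200), another at (375,202), and the orange look-alike at (172,271). The cup is at (138,130) and the pot at (370,111).

Run:
```python
from h import *
for c in('top','side'):
    p,d=eyes.read_camera(c); np.savez(''+c,p=p,d=d); save(p,c+'2.png')
    K,_,R,t=info(c); print(c,K[0,0],'pos',(-R.T@t).round(),'fwd',R[2].round(2),'right',R[0].round(2))
    for l,z in(('fixture',0),('window',10),('mould_groove',9.5),('mould_grip',63),('narrow_gauge',0),('narrow_gauge_line',0),('narrow_gauge_tip',0),('wide_gauge',0),('cup',0),('pot',0)):
        r=eyes.spot_point(l,c)
        for x in r[:4]:
            u,v=x['location'][1]*512,x['location'][0]*384
            print(l,round(x['confidence'],2),round(u,1),round(v,1),at_z(c,u,v,z).round())
    if c=='top':
        a=cv2.resize(p[160:240,100:160],None,fx=6,fy=6,interpolation=2);b=cv2.resize(p[160:240,345:405],None,fx=6,fy=6,interpolation=2)
        save(np.hstack([a,b]),'gauges.png')
        for l in('narrow_gauge','wide_gauge'):
            for x in eyes.regions_of(l,c):
                m=x['mask'].astype(np.uint8); ys,xs=np.nonzero(m)
                print(l,round(x['confidence'],2),m.sum(),cv2.minAreaRect(np.c_[xs,ys].astype(np.float32)))
s=sensors.get_state(); print(s['time'],s['ee_rot'].round(3) if hasattr(s['ee_rot'],'round') else s['ee_rot'],s['width'],env.grip_point_offset)
```

```text
top 391.3180351711201 pos [ 421.   -7. 1015.] fwd [ 0.07  0.   -1.  ] right [-0.02 -1.   -0.  ]
fixture 0.8 249.5 168.6 [538.  11.   0.]
window 0.9 249.3 167.8 [539.  11.  10.]
window 0.2 250.2 168.0 [538.   9.  10.]
mould_groove 0.96 263.5 153.5 [575. -26.  10.]
mould_grip 0.76 255.2 117.8 [656.  -7.  63.]
narrow_gauge 0.83 157.7 256.0 [317. 250.   0.]
narrow_gauge 0.77 133.6 215.5 [422. 312.   0.]
narrow_gauge_line 0.82 130.0 198.6 [466. 321.   0.]
narrow_gauge_line 0.76 176.9 271.9 [276. 201.   0.]
narrow_gauge_tip 0.91 122.3 169.6 [542. 341.   0.]
narrow_gauge_tip 0.84 195.4 292.6 [223. 155.   0.]
wide_gauge 0.94 367.2 218.5 [ 402. -290.    0.]
cup 0.67 141.2 133.8 [635. 292.   0.]
pot 0.83 360.7 114.8 [ 673. -283.    0.]
narrow_gauge 0.75 767 ((171.75001525878906, 271.7500305175781), (58.68986129760742, 14.142134666442871), 45.0)
narrow_gauge 0.56 731 ((130.47509765625, 200.1797332763672), (57.70565414428711, 14.219655990600586), 80.78897094726562)
narrow_gauge 0.53 7595 ((248.22515869140625, 160.07278442382812), (94.8792724609375, 100.70794677734375), 75.17352294921875)
wide_ga
[... 201 characters left out ...]
6 -0.02]
fixture 0.89 235.7 204.3 [529.  11.   0.]
window 0.88 231.8 201.9 [539.  13.  10.]
mould_groove 0.97 223.8 193.3 [570. -20.  10.]
mould_grip 0.62 193.7 180.5 [647.  -2.  63.]
narrow_gauge 0.71 262.3 303.0 [410. 306.   0.]
narrow_gauge 0.55 308.1 289.2 [315. 257.   0.]
narrow_gauge_line 0.62 236.7 305.9 [463. 321.   0.]
narrow_gauge_line 0.55 326.1 274.2 [276. 211.  -0.]
narrow_gauge_tip 0.69 348.7 262.4 [224. 170.   0.]
wide_gauge 0.84 291.2 149.5 [ 397. -281.    0.]
cup 0.96 166.5 284.9 [631. 294.   0.]
cup 0.62 218.7 146.0 [ 647. -269.    0.]
pot 0.84 213.6 145.4 [ 665. -271.    0.]
1.35 [[-0.939  0.     0.345]
 [-0.345 -0.    -0.939]
 [ 0.    -1.     0.   ]] 91.2733327057589 18.8
```

View pics/gauges.png

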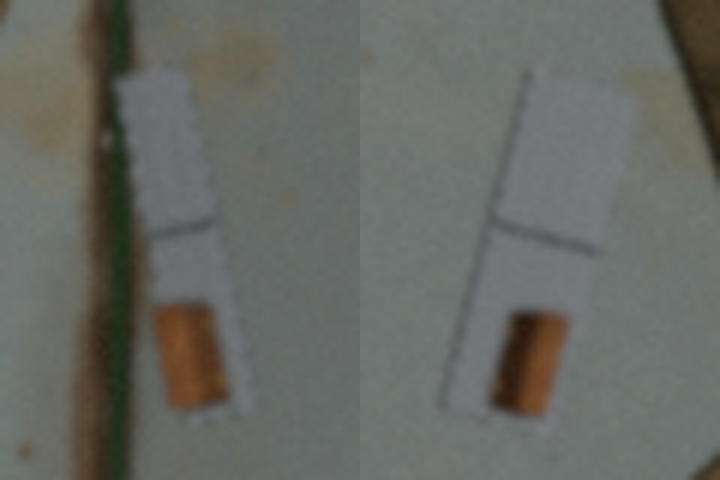

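View pics/side2.png

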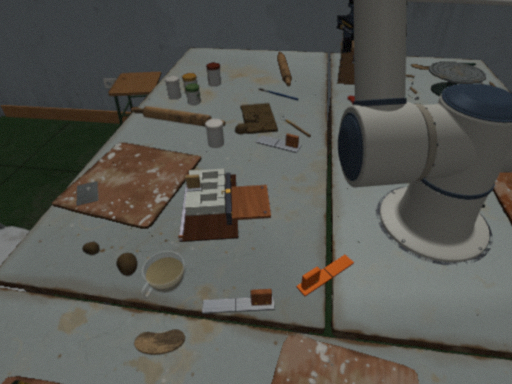

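Three candidates:
- Left grey, top view (131,200): blade about 14 px wide, roughly 36 mm with blur.
- Right grey (375,202): about 22 px wide, so this is the wide gauge.
- Orange (172,271): excluded by the task.

The left grey one is the narrow gauge, and the enlarged crop confirms it. Next I refine the geometry with depth and colour.

```bash
cat > meas.py <<'E'
from h import *
def cloud(c,d):
    K,dist,R,t=info(c); v,u=np.mgrid[0:384,0:512]
    n=cv2.undistortPoints(np.dstack([u,v]).reshape(-1,1,2).astype(float),K,dist)[:,0]
    P=(np.c_[n,np.ones(len(n))]*d.reshape(-1,1)-t)@R; return P.reshape(384,512,3)
def rect(P):
    (x,y),(w,h),a=cv2.minAreaRect(P[:,:2].astype(np.float32)); return round(x,1),round(y,1),round(w,1),round(h,1),round(a,1)
E
python3 - <<'E'
from meas import *
z=np.load('top.npz');p,d=z['p'].astype(int),z['d'];P=cloud('top',d)
hsv=cv2.cvtColor(z['p'],cv2.COLOR_RGB2HSV)
print('table z',np.median(P[230:250,200:260,2]))
box=np.zeros((384,512),bool);box[95:220,180:310]=1
Z=P[...,2]
def big(m):
    n,l,s,c=cv2.connectedComponentsWithStats(m.astype(np.uint8)); k=1+s[1:,4].argmax(); return l==k
ap=big(box&(hsv[...,1]>90)&(hsv[...,2]>80)&(np.arange(384)[:,None]>160))
def flat(m,z):
    v,u=np.nonzero(m); return np.array([at_z('top',a,b,z) for a,b in zip(u,v)])
print('apron',ap.sum(),np.median(Z[ap]),rect(flat(ap,10)),flat(ap,10).mean(0))
mo=big(box&(hsv[...,1]<70)&(hsv[...,2]>120)); print('mould',mo.sum(),np.median(Z[mo]),rect(flat(mo,36)))
gr=box&(Z>62); print('grip+',gr.sum(),flat(gr,78).mean(0) if gr.any() else '')
fe=box&(Z>42)&(Z<56)&(hsv[...,2]<110); fe=big(fe); print('fence',fe.sum(),np.median(Z[fe]),rect(flat(fe,48)),flat(fe,48).mean(0))
g=np.zeros_like(box);g[165:235,115:145]=1
gg=g&(Z>22);print('gauge grip',gg.sum(),np.median(Z[gg]),flat(gg,48).mean(0))
bl=big(g&(hsv[...,1]<45)&(hsv[...,2]>p[230:250,200:260].mean()+12)); print('blade',bl.sum(),rect(flat(bl,6)))
vis=z['p'].copy();vis[ap]=[255,0,0];vis[mo]=[0,255,0];vis[gr]=[0,0,255];vis[fe]=[255,255,0];vis[gg]=[255,0,255];vis[bl]=[0,255,255]
a=cv2.resize(z['p'][95:220,190:310],None,fx=3.2,fy=4,interpolation=2)
save(np.hstack([a,cv2.resize(vis[95:235,110:310],None,fx=2.05,fy=500/140,interpolation=0)]),'m1.png')
E
```

```text
table z -0.06584062595231116Traceback (most recent call last):
  File "<stdin>", line 12, in <module>
  File "<stdin>", line 11, in flat
  File "h.py", line 10, in at_z
    o,r=ray(c,u,v); return o+r*(z-o[2])/r[2]
        ~~~^^^^^^^
  File "h.py", line 7, in ray
    K,d,R,t=info(c); n=cv2.undistortPoints(np.array([[[u,v]]],float),K,d)[0,0]
            ~~~~^^^
  File "h.py", line 4, in info
    i=eyes.camera_info(c); K=np.array([[i['fx'],0,i['cx']],[0,i['fy'],i['cy']],[0,0,1.]])
ValueError: time passes only in moves, steps and waits
```

```bash
sed -i 's/^def info/import functools\n@functools.lru_cache(None)\ndef info/' h.py
cat >> meas.py <<'E'
def big(m):
    n,l,s,c=cv2.connectedComponentsWithStats(m.astype(np.uint8)); k=1+s[1:,4].argmax(); return l==k
def flat(m,z,c='top'):
    v,u=np.nonzero(m); return np.array([at_z(c,a,b,z) for a,b in zip(u,v)])
E
python3 - <<'E'
from meas import *
z=np.load('top.npz');p,d=z['p'].astype(int),z['d'];P=cloud('top',d)
hsv=cv2.cvtColor(z['p'],cv2.COLOR_RGB2HSV)
box=np.zeros((384,512),bool);box[95:220,180:310]=1
Z=P[...,2]
vis=z['p'].copy()
def go(name,m,zz,col):
    if m.sum()<5: print(name,'few');return
    m=big(m); F=flat(m,zz); vis[m]=col; print(name,m.sum(),np.median(Z[m]).round(1),rect(F),F.mean(0).round(1))
go('apron',box&(hsv[...,1]>90)&(hsv[...,2]>80)&(np.arange(384)[:,None]>160),10,[255,0,0])
go('mould',box&(hsv[...,1]<70)&(hsv[...,2]>120),36,[0,255,0])
go('grip',box&(Z>62),78,[0,0,255])
go('fence',box&(Z>42)&(Z<56)&(hsv[...,2]<110),48,[255,255,0])
g=np.zeros_like(box);g[165:235,115:145]=1
go('gauge grip',g&(Z>25),48,[255,0,255])
go('blade',g&(Z>3),6,[0,255,255])
a=cv2.resize(z['p'][95:220,190:310],None,fx=3.2,fy=4,interpolation=2)
save(np.hstack([a,cv2.resize(vis[95:235,110:310],None,fx=2.05,fy=500/140,interpolation=0)]),'m1.png')
E
```

```text
apron 1991 10.3 (491.9, -2.7, 104.5, 129.0, 12.9) [492.   -2.5  10. ]
mould 2486 35.0 (614.3, 24.1, 112.0, 237.1, 13.0) [621.8  -8.3  36. ]
grip 96 77.7 (651.8, -6.0, 40.4, 13.5, 12.7) [651.8  -6.1  78. ]
fence 182 48.0 (560.6, -33.5, 14.5, 78.5, 13.5) [560.7 -34.1  48. ]
gauge grip 165 48.4 (413.5, 304.3, 44.1, 22.9, 12.6) [413.  304.5  48. ]
blade 790 6.9 (462.7, 318.4, 155.2, 41.2, 8.1) [458.7 318.2   6. ]
```

View pics/m1.png

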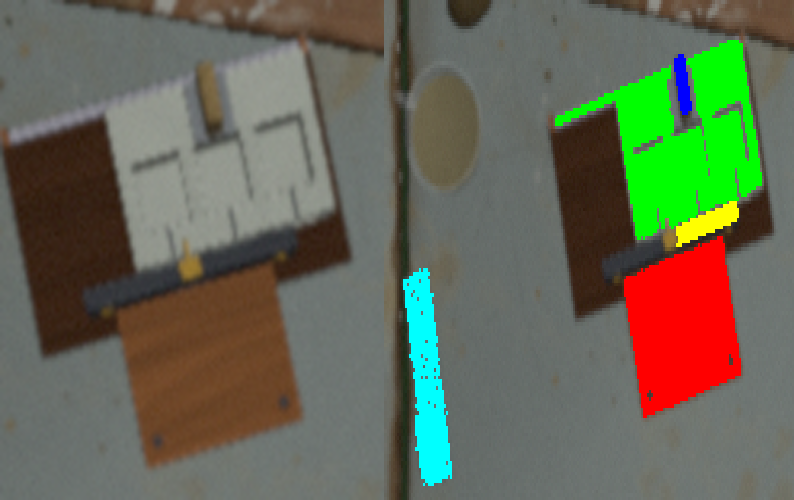

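The image shows the apron, mould and grip masks fitting well. The fixture origin is about (543,9) with yaw 12.9°, and the mould sits about 39 mm towards −y. I'll approach the mould grip now.

Emit:
apply_moves(
  increments=[
    [0,0,0,0,0.91,0,0],
    [-1,0,-0.84,0,0,0,0],
    [-1,0,-0.84,0,0,0,0],
    [-1,0,-0.84,0,0,0,0],
    [-1,0,-0.84,0,0,0,0],
  ],
)

```text
time: 1.98
tcp_pos: [294.7, -481.7, 214.0]
ee_rot: [[-0.975, 0.0, 0.223], [-0.223, -0.0, -0.975], [-0.0, -1.0, 0.0]]
ft_force: [0.7, 0.3, -0.4]
width: 91.3
```

Emit:
apply_moves(
  increments=[
    [-1,0,-0.84,0,0,0,0],
    [-1,0,-0.84,0,0,0,0],
    [-1,0,-0.84,0,0,0,0],
    [-1,0,-0.84,0,0,0,0],
    [-1,0,-0.84,0,0,0,0],
  ],
)

```text
time: 2.6
tcp_pos: [393.2, -351.5, 214.0]
ee_rot: [[-0.975, 0.0, 0.223], [-0.223, -0.0, -0.975], [-0.0, -1.0, 0.0]]
ft_force: [1.4, -0.5, -0.2]
width: 91.4
```

Emit:
apply_moves(
  increments=[
    [-1,0,-0.84,0,0,0,0],
    [-1,0,-0.84,0,0,0,0],
    [-1,0,-0.84,0,0,0,0],
    [-1,0,-0.84,0,0,0,0],
    [-1,0,-0.84,0,0,0,0],
  ],
)

```text
time: 3.22
tcp_pos: [491.7, -221.2, 214.0]
ee_rot: [[-0.975, 0.0, 0.223], [-0.223, -0.0, -0.975], [-0.0, -1.0, 0.0]]
ft_force: [0.5, -0.1, -0.9]
width: 91.3
```

Emit:
apply_moves(
  increments=[
    [-1,0,-0.84,0,0,0,0],
    [-1,0,-0.84,0,0,0,0],
    [-1,0,-0.84,0,0,0,0],
    [-1,0,-0.84,0,0,0,0],
    [0,0,0,0,0,0,0],
  ],
)

```text
time: 3.85
tcp_pos: [570.7, -116.4, 213.8]
ee_rot: [[-0.974, 0.0, 0.225], [-0.225, 0.0, -0.974], [-0.0, -1.0, -0.0]]
ft_force: [-1.2, 0.0, 0.0]
width: 91.5
```

```bash
cat > st.py <<'E'
from h import *
F=np.array([543.1,9.1,0]);a=np.radians(12.9);X=np.array([np.cos(a),np.sin(a),0]);Y=np.array([-np.sin(a),np.cos(a),0])
def fx(p): p=np.array(p)-F; return np.array([p@X,p@Y,p[2]]).round(1)
def st():
    s=sensors.get_state();R=np.array(s['ee_rot']); print('t',s['time'],'tcp',np.round(s['tcp_pos'],1),'fix',fx(s['tcp_pos']),'zang',np.degrees(np.arctan2(R[1,2],R[0,2])).round(2),'ydn',R[:,1].round(3),'F',np.round(s['ft_force'],1),'w',round(s['width'],1));return s
if __name__=='__main__': st()
E
python3 st.py
```

```text
t 3.85 tcp [ 570.7 -116.4  213.8] fix [  -1.1 -128.5  213.8] zang -76.99 ydn [ 0.  0. -1.] F [-1.2  0.   0. ] w 91.5
```

Emit:
apply_moves(
  increments=[
    [-1,0.8,-0.9,0,0,0,0],
    [-1,0.8,-0.9,0,0,0,0],
    [-1,0.8,-0.9,0,0,0,0],
    [-1,0.8,-0.88,0,0,0,0],
    [-0.18,0.8,0,0,0,0,0],
  ],
)

```text
time: 4.47
tcp_pos: [652.3, -6.6, 113.1]
ee_rot: [[-0.975, 0.0, 0.224], [-0.224, 0.0, -0.975], [-0.0, -1.0, 0.0]]
ft_force: [-1.4, -0.2, 0.4]
width: 91.3
```

Run:
```python
from st import *
st()
p,d=eyes.read_camera('side'); np.savez('side',p=p,d=d)
for l,z in(('mould_grip',63),('mould_groove',9.5),('window',10)):
    for x in eyes.spot_point(l,'side')[:2]: print(l,x['confidence'],fx(at_z('side',x['location'][1]*512,x['location'][0]*384,z)))
save(cv2.resize(p[140:260,140:290],None,fx=5,fy=5,interpolation=2),'side3.png')
```

```text
t 4.475 tcp [652.3  -6.6 113.1] fix [103.  -39.7 113.1] zang -77.04 ydn [ 0.  0. -1.] F [-1.4 -0.2  0.4] w 91.3
mould_grip 0.72 [107.2 -29.6  63. ]
mould_groove 0.75 [ 60.4 327.6   9.5]
mould_groove 0.62 [ 14.  -42.2   9.5]
window 0.96 [-4.1  7.5 10. ]
```

View pics/side3.png

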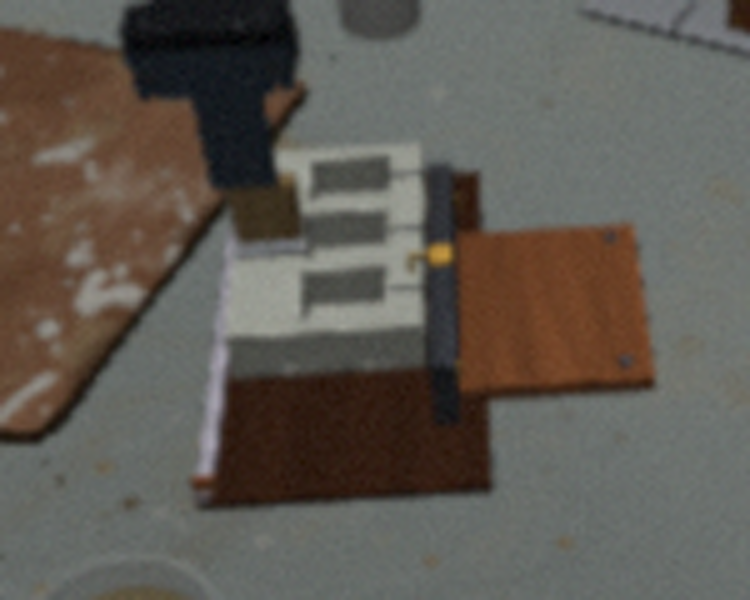

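The side crop shows the open fingers centred over the grip (crop (255,200)). The middle mark is at (405,228), left of the pointer at (412,260). I'll lower and grip.

Emit:
apply_moves(
  increments=[
    [0,0.9,0,0,0,0,0],
    [0,0.9,0,0,0,0,0],
    [0,0.9,0,0,0,0,0],
    [0,0.06,0,0,0,0,0],
    [0,0,0,0,0,0,255],
  ],
)

```text
time: 5.3
tcp_pos: [652.2, -8.0, 46.2]
ee_rot: [[-0.975, 0.001, 0.222], [-0.222, -0.0, -0.975], [-0.001, -1.0, 0.0]]
ft_force: [-0.3, 0.6, 0.1]
width: 83.8
```

Emit:
apply_moves(
  increments=[
    [0,0,0,0,0,0,255],
    [0,0,0,0,0,0,255],
    [0,0,0,0,0,0,255],
    [0,0,0,0,0,0,255],
    [0,0,0,0,0,0,255],
  ],
)

```text
time: 5.92
tcp_pos: [651.7, -7.4, 44.9]
ee_rot: [[-0.975, -0.0, 0.223], [-0.223, -0.0, -0.975], [0.0, -1.0, -0.0]]
ft_force: [-0.7, 0.5, 0.2]
width: 34.2
```

Emit:
apply_moves(
  increments=[
    [0,0,0,0,0,0,255],
    [0,0,0,0,0,0,255],
    [0,0,0,0,0,0,255],
    [0,0,0,0,0,0,255],
    [0,0,0,0,0,0,255],
  ],
)

```text
time: 6.55
tcp_pos: [651.7, -7.4, 44.9]
ee_rot: [[-0.975, -0.0, 0.223], [-0.223, 0.0, -0.975], [0.0, -1.0, -0.0]]
ft_force: [0.0, 0.7, -0.2]
width: 14.1
```

```bash
python3 st.py
```

```text
t 6.55 tcp [651.7  -7.4  44.9] fix [102.2 -40.3  44.9] zang -77.12 ydn [-0.  0. -1.] F [ 0.   0.7 -0.2] w 14.1
```

Emit:
apply_moves(
  increments=[
    [0,0,-0.3,0,0,0,255],
    [0,0,-0.4,0,0,0,255],
    [0,0,-0.4,0,0,0,255],
    [0,0,-0.3,0,0,0,255],
    [0,0,-0.2,0,0,0,255],
  ],
)

```text
time: 7.18
tcp_pos: [642.6, 32.2, 44.9]
ee_rot: [[-0.975, -0.0, 0.223], [-0.223, -0.0, -0.975], [0.0, -1.0, -0.0]]
ft_force: [-0.9, -3.6, -2.3]
width: 13.7
```

Emit:
apply_moves(
  increments=[
    [0,0,0,0,0,0,255],
    [0,0,0,0,0,0,255],
    [0,0,0,0,0,0,255],
    [0,0,0,0,0,0,255],
    [0,0,0,0,0,0,255],
  ],
)

```text
time: 7.8
tcp_pos: [642.7, 31.6, 44.9]
ee_rot: [[-0.975, -0.0, 0.223], [-0.223, 0.0, -0.975], [0.0, -1.0, -0.0]]
ft_force: [-2.3, 2.6, 0.2]
width: 14.1
```

Run:
```python
from st import *
st()
p,d=eyes.read_camera('side'); np.savez('side',p=p,d=d)
q,d=eyes.read_camera('top'); np.savez('top_b',p=q,d=d)
a=cv2.resize(p[165:205,205:250],None,fx=8.8,fy=8.8,interpolation=2)
u,v=proj('top',[F+18*X+[0,0,36]])[0].astype(int);print(u,v)
b=cv2.resize(q[v-22:v+22,u-25:u+25],None,fx=8,fy=8,interpolation=2)
save(np.hstack([a,b]),'mark.png') if a.shape[0]==b.shape[0] else save(np.hstack([a[:352],b]),'mark.png')
```

```text
t 7.8 tcp [642.7  31.6  44.9] fix [102.1  -0.4  44.9] zang -77.13 ydn [-0.  0. -1.] F [-2.3  2.6  0.2] w 14.1
248 157
```

View pics/mark.png

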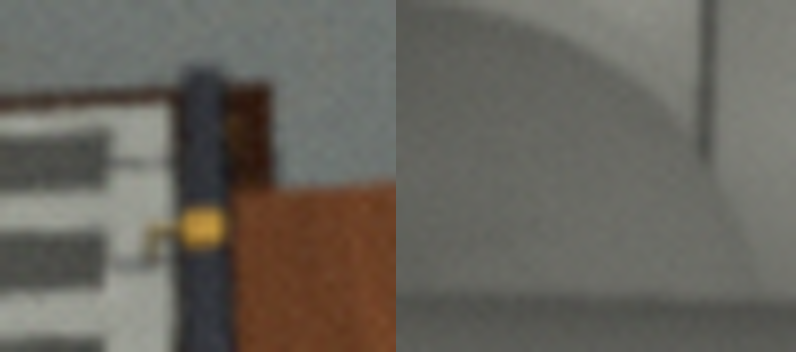

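Run:
```python
from st import *
def cr(x,y):return 205+x/8.8-.44,165+y/8.8-.44
for n,(x,y),z in(('mark mid',(125,264),36),('mark far',(140,163),36),('ptr base',(203,228),50),('ptr tip',(152,232),50),('tip low',(150,252),38)): print(n,fx(at_z('side',*cr(x,y),z)))
```

```text
mark mid [31.1  0.4 36. ]
mark far [ 27.  -48.7  36. ]
ptr base [ 5.8  1.6 50. ]
ptr tip [21.5  2.1 50. ]
tip low [23.2 -2.3 38. ]
```

The left crop (side view) has the middle mark at (125,264), which works out to y=0.4. The pointer is at y≈1.6–2, so they agree within about 1.5 mm. The right crop shows only the gripper blocking the top view. I'll release, back off and check from the top on the way.

Emit:
apply_moves(
  increments=[
    [0,0,0,0,0,0,120],
    [0,0,0,0,0,0,120],
    [0,0,0,0,0,0,120],
    [0,-0.6,0,0,0,0,120],
    [0,-1,0,0,0,0,60],
  ],
)

```text
time: 8.52
tcp_pos: [642.5, 31.6, 85.6]
ee_rot: [[-0.975, -0.001, 0.223], [-0.223, 0.0, -0.975], [0.001, -1.0, -0.0]]
ft_force: [0.0, -0.4, 0.2]
width: 55.5
```

Emit:
apply_moves(
  increments=[
    [0,-1,0,0,0,0,0],
    [0,-1,-0.5,0,0,0,0],
    [0.5,-1,-1,0,0,0,0],
    [1,0,-1,0,0,0,0],
    [1,0,-1,0,0,0,0],
  ],
)

```text
time: 9.15
tcp_pos: [561.9, 103.5, 161.3]
ee_rot: [[-0.975, 0.002, 0.223], [-0.223, 0.0, -0.975], [-0.002, -1.0, 0.0]]
ft_force: [1.2, 0.8, -0.5]
width: 91.1
```

Emit:
apply_moves(
  increments=[
    [0.8,0,-1,0,0,0,0],
    [0.8,0,-1,0,0,0,0],
    [0.8,0,-1,0,0,0,0],
    [0.8,0,-1,0,0,0,0],
    [0.8,0,-1,0,0,0,0],
  ],
)

```text
time: 9.78
tcp_pos: [436.5, 203.2, 161.0]
ee_rot: [[-0.975, 0.001, 0.223], [-0.223, 0.0, -0.975], [-0.001, -1.0, -0.0]]
ft_force: [0.2, 0.3, -0.2]
width: 91.2
```

Run:
```python
from meas import *
from st import st,fx,F,X,Y
st()
p,d=eyes.read_camera('top'); P=cloud('top',d); Z=P[...,2]
box=np.zeros((384,512),bool);box[95:175,180:310]=1
m=big(box&(Z>62)&(Z<90)); print('mould grip',m.sum(),fx(flat(m,78).mean(0)))
hsv=cv2.cvtColor(p,cv2.COLOR_RGB2HSV)
ap=box.copy();ap[:160]=0;ap[160:220,180:310]=1
ap=big(ap&(hsv[...,1]>90)&(hsv[...,2]>80)); r=rect(flat(ap,10));print('apron',ap.sum(),r,fx([r[0],r[1],10]))
g=np.zeros_like(box);g[165:235,115:145]=1
bl=big(g&(Z>3)&(Z<12));B=flat(bl,6);v=np.linalg.svd(B[:,:2]-B[:,:2].mean(0),full_matrices=False)[2][0];print('blade',bl.sum(),'ang',np.degrees(np.arctan(v[1]/v[0])))
gp=g&(Z>38); print('gauge grip',gp.sum(),flat(gp,50).mean(0),rect(flat(gp,50)))
i=cv2.resize(p[135:175,225:275],None,fx=8,fy=8,interpolation=2); j=cv2.resize(p[170:234,110:150],None,fx=5,fy=5,interpolation=2)
save(np.hstack([i,j]),'mark2.png')
```

```text
t 9.775 tcp [436.5 203.2 161. ] fix [-60.6 213.  161. ] zang -77.13 ydn [ 0.001  0.    -1.   ] F [ 0.2  0.3 -0.2] w 91.2
mould grip 95 [ 1.029e+02 -1.000e-01  7.800e+01]
apron 1983 (492.2, -2.6, 103.9, 129.0, 12.9) [-52.2  -0.   10. ]Traceback (most recent call last):
  File "<stdin>", line 11, in <module>
  File "meas.py", line 9, in big
    n,l,s,c=cv2.connectedComponentsWithStats(m.astype(np.uint8)); k=1+s[1:,4].argmax(); return l==k
                                                                      ~~~~~~~~~~~~~~^^
ValueError: attempt to get argmax of an empty sequence
```

The mould's grip is at y=−0.1 mm in the fixture frame, which is good. For the gauge I'll use the first top picture and the stored one, since the arm now blocks it.

Run:
```python
from meas import *
from st import st,fx,F,X,Y
z=np.load('top.npz');p,d=z['p'],z['d']; P=cloud('top',d); Z=P[...,2]
g=np.zeros((384,512),bool);g[165:235,115:145]=1
bl=big(g&(Z>2.5)&(Z<12));B=flat(bl,6);C=B[:,:2]-B[:,:2].mean(0);v=np.linalg.svd(C,full_matrices=False)[2][0];print('blade',bl.sum(),B.mean(0),'ang',np.degrees(np.arctan(v[1]/v[0])),np.ptp(C@v),np.ptp(C@[-v[1],v[0]]))
e=(B[:,:2]-B[:,:2].mean(0))@v; n=np.array([-v[1],v[0]]); print('tip x ext',e.min(),e.max(),'mid side',[(np.percentile(C[(e>a)&(e<a+20)]@n,[3,97]).mean().round(1)) for a in(-20,0,20,40)])
gp=big(g&(Z>38)); print('gauge grip',gp.sum(),flat(gp,50).mean(0),rect(flat(gp,50)))
print('cloud blade',np.median(P[bl],0),'side tip',)
```

```text
blade 610 [474.13691648 318.94619601   6.        ] ang 14.1050477591356 155.03156877865067 42.805073261900574
tip x ext -65.67194275245586 89.3596260261948 mid side [np.float64(-1.3), np.float64(-2.0), np.float64(-2.4), np.float64(8.1)]
gauge grip 132 [412.9688903  306.03894237  50.        ] (413.6, 305.9, 42.9, 18.6, 12.5)
cloud blade [477.49905273 319.31593564   6.10432891] side tip
```

Emit:
apply_moves(
  increments=[
    [0,0.4,-0.9,0,0,0,0],
    [0,0.4,-0.9,0,0,0,0],
    [0,0.8,-0.9,0,0,0,0],
    [0,0.8,-0.9,0,0,0,0],
    [0,0.8,-0.62,0,0,0,0],
  ],
)

```text
time: 10.45
tcp_pos: [413.9, 306.5, 80.2]
ee_rot: [[-0.975, 0.001, 0.223], [-0.223, 0.001, -0.975], [-0.001, -1.0, -0.0]]
ft_force: [-0.1, 0.1, 0.6]
width: 91.3
```

Emit:
apply_moves(
  increments=[
    [0,0.8,0,0,0,0,0],
    [0,0.8,0,0,0,0,0],
    [0,0.8,0,0,0,0,0],
    [0,0.3,0,0,0,0,0],
    [0,0,0,0,0,0,60],
  ],
)

```text
time: 11.08
tcp_pos: [413.7, 305.4, 12.7]
ee_rot: [[-0.975, 0.0, 0.223], [-0.223, 0.0, -0.975], [-0.0, -1.0, -0.0]]
ft_force: [-0.2, 0.4, -0.1]
width: 83.9
```

Run:
```python
from st import *
st()
p,d=eyes.read_camera('side')
save(cv2.resize(p[220:330,170:310],None,fx=5,fy=5,interpolation=2),'grasp.png')
```

```text
t 11.075 tcp [413.7 305.4  12.7] fix [-59.9 317.7  12.7] zang -77.12 ydn [ 0.  0. -1.] F [-0.2  0.4 -0.1] w 83.9
```

View pics/grasp.png

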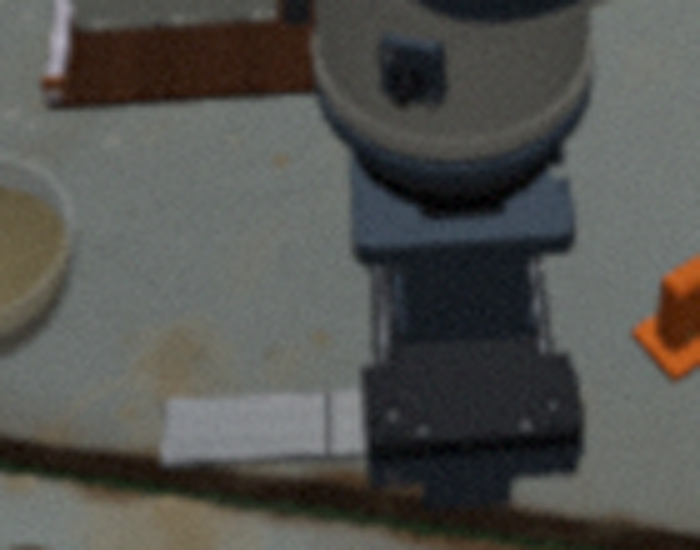

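The crop shows the gripper straddling the gauge's grip (crop (470,430)). The blade extends left, with the tip at (165,430) and the line at (328,425). Closing now, then lifting.

Emit:
apply_moves(
  increments=[
    [0,0,0,0,0,0,255],
    [0,0,0,0,0,0,255],
    [0,0,0,0,0,0,255],
    [0,0,0,0,0,0,255],
    [0,0,0,0,0,0,255],
  ],
)

```text
time: 11.75
tcp_pos: [413.5, 305.4, 12.4]
ee_rot: [[-0.975, -0.0, 0.223], [-0.223, -0.0, -0.975], [0.0, -1.0, 0.0]]
ft_force: [0.2, -0.7, 0.5]
width: 30.3
```

Emit:
apply_moves(
  increments=[
    [0,0,0,0,0,0,255],
    [0,0,0,0,0,0,255],
    [0,0,0,0,0,0,255],
    [0,0,0,0,0,0,255],
    [0,0,0,0,0,0,255],
  ],
)

```text
time: 12.38
tcp_pos: [413.6, 305.4, 12.4]
ee_rot: [[-0.975, 0.0, 0.223], [-0.223, -0.0, -0.975], [-0.0, -1.0, 0.0]]
ft_force: [0.1, 1.5, -0.9]
width: 13.7
```

Emit:
apply_moves(
  increments=[
    [0,-0.5,0,0,0,0,255],
    [0,-1,0,0,0,0,255],
    [0,-1,0,0,0,0,255],
    [0,-0.5,0.5,0,0,0,255],
    [0.2,0,0.9,0,0,0,255],
  ],
)

```text
time: 13.0
tcp_pos: [417.2, 269.8, 88.6]
ee_rot: [[-0.975, 0.002, 0.224], [-0.224, 0.001, -0.975], [-0.002, -1.0, -0.0]]
ft_force: [0.2, -0.1, -2.1]
width: 13.7
```

Emit:
apply_moves(
  increments=[
    [0.3,0,1,0,0,0,255],
    [0.3,0,1,0,0,0,255],
    [0.3,0,1,0,0,0,255],
    [0.3,0,1,0,0,0,255],
    [0.3,0,1,0,0,0,255],
  ],
)

```text
time: 13.62
tcp_pos: [407.4, 138.4, 87.5]
ee_rot: [[-0.975, -0.0, 0.223], [-0.223, -0.0, -0.975], [0.0, -1.0, 0.0]]
ft_force: [0.3, 1.2, -1.1]
width: 13.9
```

Emit:
apply_moves(
  increments=[
    [0.4,0,1,0,0,0,255],
    [0.4,0,1,0,0,0,255],
    [0.4,0,1,0,0,0,255],
    [0.4,0,1,0,0,0,255],
    [0.3,0,1,0,0,0,255],
  ],
)

```text
time: 14.25
tcp_pos: [388.6, 6.1, 87.5]
ee_rot: [[-0.975, -0.0, 0.223], [-0.223, -0.0, -0.975], [0.0, -1.0, -0.0]]
ft_force: [1.0, 0.5, -1.7]
width: 13.8
```

Emit:
apply_moves(
  increments=[
    [0,0,0.8,0,0,0,255],
    [0,0,0.5,0,0,0,255],
    [0,0,0,0,0,0,255],
    [0,0,0,0,0,0,255],
    [0,0,0,0,0,0,255],
  ],
)

```text
time: 14.88
tcp_pos: [396.3, -23.7, 87.4]
ee_rot: [[-0.975, -0.0, 0.224], [-0.224, 0.0, -0.975], [0.0, -1.0, -0.0]]
ft_force: [0.0, 0.4, -1.5]
width: 13.9
```

Run:
```python
from st import *
from meas import cloud
st()
for c in('side','top'):
    p,d=eyes.read_camera(c);np.savez(c+'_c',p=p,d=d)
    for l,z in(('narrow_gauge_tip',75),('narrow_gauge_line',75)):
        for x in eyes.spot_point(l,c)[:3]: print(c,l,round(x['confidence'],2),np.round([x['location'][1]*512,x['location'][0]*384]),fx(at_z(c,x['location'][1]*512,x['location'][0]*384,z)))
    if c=='side': a=cv2.resize(p[140:260,200:320],None,fx=4,fy=4,interpolation=2)
    else: b=cv2.resize(p[130:250,190:270],None,fx=4,fy=4,interpolation=2)
save(np.hstack([a,b]),'held.png')
```

```text
t 14.875 tcp [396.3 -23.7  87.4] fix [-150.4    0.8   87.4] zang -77.08 ydn [-0.  0. -1.] F [ 0.   0.4 -1.5] w 13.9
side narrow_gauge_tip 0.67 [236. 183.] [-19.4   3.6  75. ]
side narrow_gauge_tip 0.58 [352. 259.] [-256.9  275.    75. ]
side narrow_gauge_line 0.84 [262. 180.] [-89.3  -3.8  75. ]
side narrow_gauge_line 0.69 [324. 275.] [-190.8  309.2   75. ]
side narrow_gauge_line 0.37 [191. 188.] [101.9  10.1  75. ]
top narrow_gauge_tip 0.58 [193. 289.] [-258.9  200.8   75. ]
top narrow_gauge_tip 0.5 [250. 172.] [-22.    5.3  75. ]
top narrow_gauge_line 0.75 [254. 199.] [-87.4   9.7  75. ]
top narrow_gauge_line 0.59 [178. 272.] [-210.8  228.    75. ]
```

View pics/held.png

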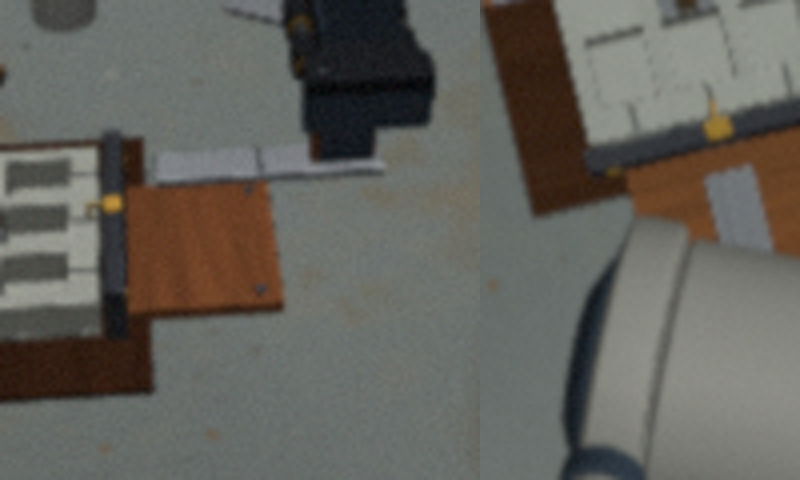

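Run:
```python
from meas import *
from st import st,fx,F,X,Y
def T(x,y,z): return fx(at_z('top',190+(x-480)/4-.4,130+y/4-.4,z))
print('tipL',T(706,180,81),'tipR',T(752,167,81),'L2',T(722,240,81),'R2',T(772,250,81),'ptr',T(716,128,50),T(713,105,50))
z=np.load('top_c.npz');P=cloud('top',z['d']);hsv=cv2.cvtColor(z['p'],cv2.COLOR_RGB2HSV)
m=np.zeros((384,512),bool);m[165:190,240:265]=1
m=big(m&(hsv[...,1]<60)&(P[...,2]>60)&(P[...,2]<100)); B=np.array([fx(q) for q in flat(m,81)])
print(m.sum(),'z',np.median(P[m][:,2]))
for a in range(-70,-15,8):
    b=B[(B[:,0]>=a)&(B[:,0]<a+8)]
    if len(b)>4: print(a,len(b),b[:,1].min(),b[:,1].max(),b[:,1].mean().round(2))
print('tip x',np.percentile(B[:,0],99))
z=np.load('side_c.npz')
```

```text
tipL [-26.2  14.9  81. ] tipR [-25.3 -13.7  81. ] L2 [-63.5  14.3  81. ] R2 [-76.6 -13.2  81. ] ptr [ 6.9  1.2 50. ] [21.3 -0.5 50. ]
222 z 81.11820393400416
-70 22 -13.6 11.9 -3.4
-62 42 -13.6 15.4 1.13
-54 42 -13.6 15.4 0.5
-46 41 -13.7 14.8 0.43
-38 39 -13.1 15.4 1.18
-30 36 -13.7 15.4 0.91
tip x -23.726000000000006
```

The held blade is straight along the fixture's x and centred at y≈0.8, with its underside at 75 and the tip at x≈−25. The crops show the tip on the apron side of the fence at (735,172) and the pointer at (715,125). I'll lower it and start through the window.

Emit:
apply_moves(
  increments=[
    [0,0.9,0.03,0,0,0,255],
    [0,0.9,0,0,0,0,255],
    [0,0.5,0,0,0,0,255],
    [0,0.2,0,0,0,0,255],
    [0,0,0,0,0,0,255],
  ],
)

```text
time: 15.8
tcp_pos: [396.7, -24.9, 24.9]
ee_rot: [[-0.975, -0.0, 0.223], [-0.223, 0.0, -0.975], [0.0, -1.0, -0.0]]
ft_force: [0.8, -0.6, -1.8]
width: 13.9
```

```bash
python3 st.py
```

```text
t 15.8 tcp [396.7 -24.9  24.9] fix [-150.3   -0.5   24.9] zang -77.13 ydn [-0.  0. -1.] F [ 0.8 -0.6 -1.8] w 13.9
```

Emit:
apply_moves(
  increments=[
    [-0.3,0,0,0,0,0,255],
    [-0.3,0,0,0,0,0,255],
    [-0.3,0,0,0,0,0,255],
    [-0.3,0,0,0,0,0,255],
    [-0.3,0,0,0,0,0,255],
  ],
)

```text
time: 16.42
tcp_pos: [433.8, -16.4, 24.9]
ee_rot: [[-0.975, 0.0, 0.223], [-0.223, -0.0, -0.975], [-0.0, -1.0, 0.0]]
ft_force: [0.1, 0.1, -1.9]
width: 14.0
```

Emit:
apply_moves(
  increments=[
    [-0.3,0,0,0,0,0,255],
    [-0.3,0,0,0,0,0,255],
    [-0.3,0,0,0,0,0,255],
    [-0.3,0,0,0,0,0,255],
    [0,0,0,0,0,0,255],
  ],
)

```text
time: 17.05
tcp_pos: [463.2, -9.8, 24.9]
ee_rot: [[-0.975, 0.001, 0.223], [-0.223, -0.0, -0.975], [-0.001, -1.0, 0.0]]
ft_force: [-0.6, -0.6, -1.4]
width: 13.4
```

Run:
```python
from st import *
st()
for c in('side','top'):
    p,d=eyes.read_camera(c);np.savez(c+'_d',p=p,d=d)
    for l,z in(('narrow_gauge_line',12),('window',10)):
        for x in eyes.spot_point(l,c)[:3]: print(c,l,round(x['confidence'],2),np.round([x['location'][1]*512,x['location'][0]*384]),fx(at_z(c,x['location'][1]*512,x['location'][0]*384,z)))
    if c=='side': a=cv2.resize(p[165:225,200:265],None,fx=7,fy=7,interpolation=2)
    else: b=cv2.resize(p[140:200,220:270],None,fx=7,fy=7,interpolation=2)
save(np.hstack([a,b])[:, :800],'ins.png')
```

```text
t 17.05 tcp [463.2  -9.8  24.9] fix [-82.1  -0.6  24.9] zang -77.11 ydn [ 0.001 -0.    -1.   ] F [-0.6 -0.6 -1.4] w 13.4
side narrow_gauge_line 0.86 [326. 272.] [-212.8  259.7   12. ]
side narrow_gauge_line 0.75 [243. 201.] [-33.5   7.2  12. ]
side window 0.65 [231. 198.] [-0.2 -9.4 10. ]
top window 0.83 [248. 168.] [-2.6  5.7 10. ]
```

View pics/ins.png

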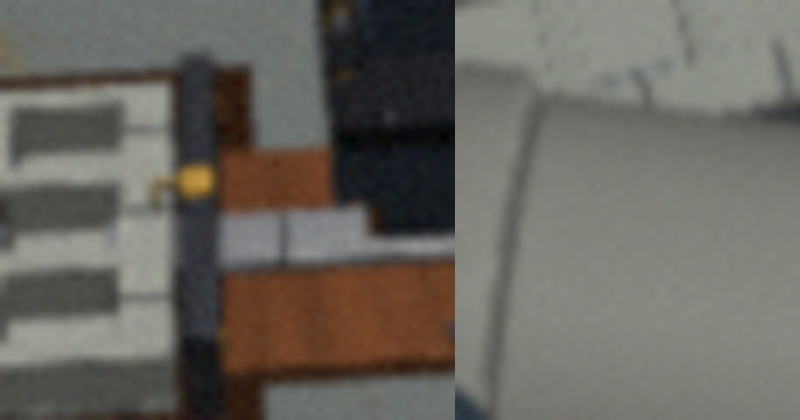

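The side crop shows the blade entering the window cleanly. The line is at (283,240), and the fence's front face meets the blade at (220,240). The top view is blocked by the arm.

Run:
```python
from meas import *
from st import fx,F,X,Y
def S(x,y,z): return fx(at_z('side',200+x/7-.43,165+y/7-.43,z))
print('line',S(283,240,18.5),S(285,215,18.5),S(281,262,18.5),'face',S(219,240,18.5),S(221,215,18.5),S(218,264,18.5),'apron/fence',S(219,160,10),S(219,300,10))
z=np.load('side_d.npz');p=z['p'].astype(int)
for r in(196,199,201): print(r,p[r,226:256].sum(1)//3)
print('proj face at z18.5',proj('side',[F+Y*12+[0,0,18.5],F-Y*12+[0,0,18.5]]))
```

```text
line [-26.4   3.7  18.5] [-27.7 -11.2  18.5] [-25.2  16.4  18.5] face [-1.   1.5 18.5] [ -2.  -13.4  18.5] [-0.5 15.5 18.5] apron/fence [ -1.2 -57.6  10. ] [-0.2 27.1 10. ]
196 [ 58  54  54  53  56  85 111 119 121 122 124 125 125 118  98 117 127 129
 129 129 134 132 131 132 134 122  80  39  29  24]
199 [ 59  55  53  54  59  96 126 130 135 133 137 133 133 122  98 115 131 134
 134 136 138 132 134 133 139 133 127 120 114 107]
201 [ 59  55  55  52  59  94 120 126 128 127 128 126 128 117  93 120 134 139
 137 137 129 121 122 114 110 107 103 100  93  88]
proj face at z18.5 [[230.5302644  201.42740518]
 [230.43476738 195.64826777]]
```

Emit:
apply_moves(
  increments=[
    [-0.3,0,0,0,0,0,255],
    [-0.3,0,0,0,0,0,255],
    [-0.3,0,0,0,0,0,255],
    [-0.1,0.07,0,0,0,0,255],
    [0,0,0,0,0,0,255],
  ],
)

```text
time: 17.98
tcp_pos: [486.9, -4.2, 22.9]
ee_rot: [[-0.975, -0.0, 0.223], [-0.223, 0.0, -0.975], [0.0, -1.0, -0.0]]
ft_force: [-0.2, -0.1, -2.3]
width: 13.9
```

Emit:
apply_moves(
  increments=[
    [0,0,0,0,0,0,255],
    [0,0,0,0,0,0,255],
    [0,0,0,0,0,0,255],
    [0,0,0,0,0,0,255],
    [0,0,0,0,0,0,255],
  ],
)

```text
time: 18.6
tcp_pos: [486.9, -4.3, 23.2]
ee_rot: [[-0.975, 0.0, 0.223], [-0.223, -0.0, -0.975], [-0.0, -1.0, 0.0]]
ft_force: [-0.2, 0.6, -1.1]
width: 13.9
```

```bash
cat > ln.py <<'E'
from meas import *
from st import st,fx,F,X,Y
st()
p=np.mean([eyes.read_camera('side')[0] for _ in range(3)],0); np.save('ln',p)
for r in(195,197,199,201,203): print(r,p[r,222:248].mean(1).astype(int))
save(cv2.resize(p[165:225,200:265].astype(np.uint8),None,fx=10,fy=10,interpolation=2),'ln%d.png'%int(sensors.get_state()['time']))
E
python3 ln.py; ls pics
```

```text
t 18.6 tcp [486.9  -4.3  23.2] fix [-57.8  -0.5  23.2] zang -77.12 ydn [ 0. -0. -1.] F [-0.2  0.6 -1.1] w 13.9
195 [116 122  90  52  47  51  54  51  46  48  73  79  79  76  75  75  68  68
  78  79  79  62  40  28  24  25]
197 [150 145 109  76  58  54  53  52  44  60 109 128 129 129 129 128 129 130
 131 131 126  91  50  29  24  23]
199 [151 144 115  77  57  55  55  53  48  66 110 131 133 133 135 132 134 134
 134 135 133 118  82  56  49  54]
201 [153 143 111  79  58  53  53  56  48  60 100 128 137 137 137 136 134 133
 133 132 131 131 129 126 122 125]
203 [155 143 102  63  54  52  55  54  54  51  73  91  91  91  91  88  86  84
  80  74  73  72  69  64  63  63]
gauges.png
grasp.png
held.png
ins.png
ln18.png
m1.png
mark.png
side2.png
side3.png
top1.png
top2.png
```

The blade went in without force, and the line is now about 1 mm short of the face. I'll nudge it in 1 mm, lower it onto the apron, release and back off.

Emit:
apply_moves(
  increments=[
    [-0.04,0,0,0,0,0,255],
    [0,0.02,0,0,0,0,255],
    [0,0,0,0,0,0,255],
    [0,0,0,0,0,0,255],
    [0,0,0,0,0,0,150],
  ],
)

```text
time: 19.38
tcp_pos: [487.9, -4.1, 22.7]
ee_rot: [[-0.975, 0.0, 0.223], [-0.223, -0.0, -0.975], [-0.0, -1.0, 0.0]]
ft_force: [0.8, 0.9, -0.3]
width: 21.4
```

Emit:
apply_moves(
  increments=[
    [0,0,0,0,0,0,100],
    [0,0,0,0,0,0,100],
    [0,0,0,0,0,0,100],
    [0,-0.5,0,0,0,0,100],
    [0,-1,0,0,0,0,100],
  ],
)

```text
time: 20.0
tcp_pos: [487.4, -4.0, 60.7]
ee_rot: [[-0.975, -0.001, 0.223], [-0.223, 0.0, -0.975], [0.001, -1.0, -0.001]]
ft_force: [0.3, 0.5, 0.8]
width: 55.7
```

Emit:
apply_moves(
  increments=[
    [0,-1,0,0,0,0,100],
    [0,-1,0,0,0,0,100],
    [0.3,-0.5,1,0,0,0,100],
    [0.3,0,1,0,0,0,100],
    [0.3,0,1,0,0,0,100],
  ],
)

```text
time: 20.62
tcp_pos: [482.7, -83.0, 123.8]
ee_rot: [[-0.975, 0.001, 0.223], [-0.223, -0.0, -0.975], [-0.001, -1.0, 0.001]]
ft_force: [0.9, 0.1, 0.3]
width: 54.8
```

Emit:
apply_moves(
  increments=[
    [0.3,0,1,0,0,0,100],
    [0.3,0,1,0,0,0,100],
    [0.3,0,1,0,0,0,100],
    [0.3,0,1,0,0,0,100],
    [0,0,1,0,0,0,100],
  ],
)

```text
time: 21.25
tcp_pos: [481.1, -211.8, 123.4]
ee_rot: [[-0.975, 0.0, 0.223], [-0.223, -0.0, -0.975], [-0.0, -1.0, 0.0]]
ft_force: [-0.3, 0.3, -0.1]
width: 55.1
```

Run:
```python
from meas import *
from st import st,fx,F,X,Y
st()
S=[eyes.read_camera('side') for _ in range(4)]; T=[eyes.read_camera('top') for _ in range(4)]
p=np.mean([a[0] for a in S],0).astype(np.uint8);q=np.mean([a[0] for a in T],0).astype(np.uint8);d=np.median([a[1] for a in T],0);np.savez('fin',p=p,q=q,d=d)
P=cloud('top',d);Z=P[...,2]
box=np.zeros((384,512),bool);box[95:160,180:310]=1
m=big(box&(Z>62)&(Z<90)); print('mould grip',m.sum(),fx(flat(m,78).mean(0)))
g=np.zeros_like(box);g[170:215,225:285]=1
m=big(g&(Z>45)&(Z<75)); print('gauge grip',m.sum(),np.median(Z[m]),fx(flat(m,60).mean(0)))
for l,z in(('narrow_gauge_line',16),('narrow_gauge',10)):
    for c in('top','side'):
        for x in eyes.spot_point(l,c)[:3]: print(c,l,round(x['confidence'],2),fx(at_z(c,x['location'][1]*512,x['location'][0]*384,z)))
a=cv2.resize(p[170:220,205:255],None,fx=8,fy=8,interpolation=2);b=cv2.resize(q[145:195,225:275],None,fx=8,fy=8,interpolation=2)
save(np.hstack([a,b]),'fin.png')
```

```text
t 21.25 tcp [ 481.1 -211.8  123.4] fix [-109.7 -201.4  123.4] zang -77.14 ydn [ 0. -0. -1.] F [-0.3  0.3 -0.1] w 55.1
mould grip 96 [ 1.027e+02 -1.000e-01  7.800e+01]
gauge grip 103 59.816139679007804 [-54.9  -0.2  60. ]
top narrow_gauge_line 0.71 [ 1.7 -2.2 16. ]
top narrow_gauge_line 0.34 [67.8  2.5 16. ]
top narrow_gauge_line 0.32 [116.2  -6.1  16. ]
side narrow_gauge_line 0.75 [-2.3  9.7 16. ]
side narrow_gauge_line 0.7 [148.3 274.2  16. ]
side narrow_gauge_line 0.62 [-214.9  267.8   16. ]
top narrow_gauge 0.82 [-54.7  -4.4  10. ]
top narrow_gauge 0.48 [119.8 -10.5  10. ]
side narrow_gauge 0.9 [-167.3  292.4   10. ]
side narrow_gauge 0.55 [-63.4  10.9  10. ]
```

View pics/fin.png

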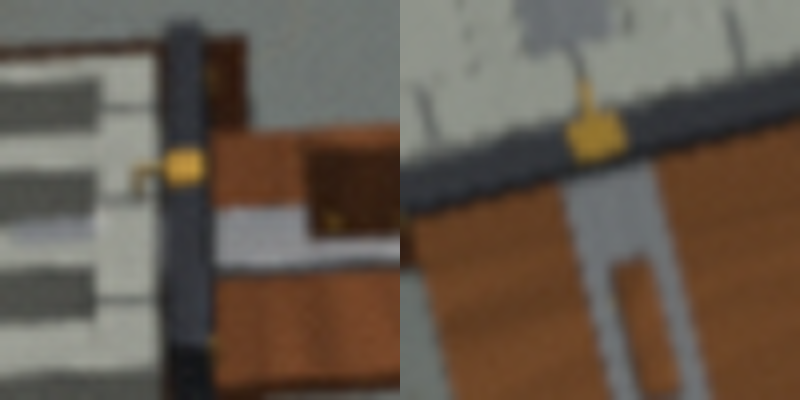

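The final crops show the blade in the window at side (215,235) and top (610,170). The line merges with the face edge, and the middle mark is aligned with the pointer at top (582,75). One numeric check remains: the blade's back end against the apron's front edge, which should be 23 mm.

Run:
```python
from meas import *
from st import fx,F,X,Y
q=np.load('fin.npz')['q'].astype(np.float32)
def prof(x0,x1,y,z,ch):
    xs=np.arange(x0,x1,.5);uv=proj('top',[F+x*X+y*Y+[0,0,z] for x in xs]).astype(np.float32)
    return xs,cv2.remap(q,uv[None,:,0],uv[None,:,1],1)[0]
def edge(x0,x1,ys,z):
    o=[]
    for y in ys:
        xs,v=prof(x0,x1,y,z,0); s=v[:,2]-v[:,0]; m=(s[:6].mean()+s[-6:].mean())/2
        k=np.nonzero(np.diff(np.sign(s-m)))[0]; o.append(xs[k[0]]+.25 if len(k) else None)
    return o
print('back end @16',edge(-95,-70,(-11,-9,9,11),16)); print('apron front @10',edge(-118,-92,(-40,-25,25,40),10))
for y in(-8,0,8):
    xs,v=prof(-12,8,y,16,0); print('line',y,list(zip(xs[::2],v.mean(1)[::2].astype(int))))
for y in(-45,45):
    xs,v=prof(-12,8,y,10,0); print('fence foot',y,list(zip(xs[::2],v.mean(1)[::2].astype(int))))
```

```text
back end @16 [np.float64(-83.75), np.float64(-84.25), np.float64(-83.75), np.float64(-83.75)]
apron front @10 [np.float64(-104.75), np.float64(-104.25), np.float64(-105.25), np.float64(-104.75)]
line -8 [(np.float64(-12.0), np.int64(111)), (np.float64(-11.0), np.int64(111)), (np.float64(-10.0), np.int64(111)), (np.float64(-9.0), np.int64(111)), (np.float64(-8.0), np.int64(111)), (np.float64(-7.0), np.int64(110)), (np.float64(-6.0), np.int64(109)), (np.float64(-5.0), np.int64(107)), (np.float64(-4.0), np.int64(101)), (np.float64(-3.0), np.int64(94)), (np.float64(-2.0), np.int64(85)), (np.float64(-1.0), np.int64(74)), (np.float64(0.0), np.int64(62)), (np.float64(1.0), np.int64(54)), (np.float64(2.0), np.int64(49)), (np.float64(3.0), np.int64(45)), (np.float64(4.0), np.int64(53)), (np.float64(5.0), np.int64(62)), (np.float64(6.0), np.int64(70)), (np.float64(7.0), np.int64(77))]
line 0 [(np.float64(-12.0), np.int64(113)), (np.float64(-11.0), np.int64(114)), (np.float64(-10.0), np.int64(113)), (np.float64(-9.0), np.int64(113)), (np.float64(-8.0), np.int64(112)), (np.float64(-7.0), np.int6
[... 1852 characters left out ...]
nt64(48))]
fence foot 45 [(np.float64(-12.0), np.int64(64)), (np.float64(-11.0), np.int64(65)), (np.float64(-10.0), np.int64(65)), (np.float64(-9.0), np.int64(65)), (np.float64(-8.0), np.int64(66)), (np.float64(-7.0), np.int64(66)), (np.float64(-6.0), np.int64(65)), (np.float64(-5.0), np.int64(65)), (np.float64(-4.0), np.int64(64)), (np.float64(-3.0), np.int64(61)), (np.float64(-2.0), np.int64(58)), (np.float64(-1.0), np.int64(53)), (np.float64(0.0), np.int64(46)), (np.float64(1.0), np.int64(40)), (np.float64(2.0), np.int64(39)), (np.float64(3.0), np.int64(39)), (np.float64(4.0), np.int64(41)), (np.float64(5.0), np.int64(45)), (np.float64(6.0), np.int64(49)), (np.float64(7.0), np.int64(51))]
```

The direct line-against-face profile puts the line about 0.4 mm in front of the face. The grip centre gives about 0 and the back end about −2, so all agree within 2 mm. Handing in.

```bash
python3 -c "
from st import *
st(); print(ticket.finish_job())"
```

```text
t 21.85 tcp [ 481.3 -210.4  122.7] fix [-109.3 -200.2  122.7] zang -77.1 ydn [-0.  0. -1.] F [0.1 0.7 0. ] w 55.5
the job is handed in; nothing more can be done
None
```

I slid the mould about 40 mm by its grip until the middle mark stood under the pointer. Then I pushed the narrow gauge flat through the window into the middle groove and left it lying there. The job was handed in at 21.9 s, with the gripper clear of everything. I did not touch the wide gauge, cup or pot.

Last checks:
- **Mould:** its grip measured y = −0.1 mm in the fixture frame, and the mark lines up with the pointer in the top view. An earlier side-view reading differed by about 1.5 mm.
- **Gauge:** it lies flat, with its grip centre at x = −54.9, y = −0.2 mm; the target was −55, 0.
- **Black line:** it sits at the fence's front face, but the readings differ slightly. The line's own profile puts it about 0.4 mm in front, the grip position about 0, and the blade's back end and the tool position about 2 mm in front. I judged that level and did not correct further.
- **Forces:** readings between moves stayed under about 5 N.

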